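Find the worn spring foot and push its tag down

ROBOT

A 7-joint arm with a two-finger parallel gripper is mounted at the origin on the work surface. World frame = base frame: x ahead of the robot, y to its left, z up, the work surface at z = 0. Lengths are in m, angles in rad, forces in N, time in s.
With the tool pointing down it reaches from about 0.4 to 0.85 m from the base axis. Payload 10.4 kg.
Tool frame: the origin (TCP) lies midway between the tips of the shut fingers; the grasp point (between the pads) lies 19 mm behind it (ctrl.hold_point_z is the distance from the TCP to the grasp point, in m); z points along the fingers, y is the line along which they close (so a half turn about z gives the same grasp; the last joint's range is limited). The gripper opens to 85 mm and grips with 20 to 120 N. Pads are 22 mm wide; open, the fingers measure 114 mm over their backs; the gripper's body (76 mm by 85 mm) begins 54 mm behind the grasp point. The pads swing forward as they close: fully open they stand 13 mm farther back than shut.
Start: joints at [1.19, 0.332, -0.065, 1.46, 0.022, 1.35, -0.088], TCP at [0.219, -0.585, 0.231] pointing down, gripper open.
Joint ranges: [-2.6, 2.6], [-0.5, 2.12], [-1.47, 1.34], [0.16, 2.42], [-1.27, 4.41], [0.06, 2.06], [-2.6, 2.6]. Speed limits (rad/s): [2.22, 2.22, 2.79, 2.79, 3.14, 3.14, 3.14].

INTERFACE

Orientations are given as [roll, pitch, yaw] about the fixed x, y, z axes, in that order (R = Rz(yaw) Ry(pitch) Rx(roll)).
In Python, from plant import ctrl gives the robot as it stands.
- The arm moves only by the shell command python3 -m pendant 'ROWS' [OPENING] [FORCE]. ROWS is a JSON object of lists of equal length, an entry for each row: "offset": the shift along the tool's x, y, z scaled (see below), a list of three; "turn": the turn, a rotation vector about the tool's x, y, z scaled (see below), a list of three. In form: {"offset": [[dx, dy, dz], ...], "turn": [[wx, wy, wz], ...]}. A call has 1 to 8 rows; each row shifts and turns the commanded pose from where the row before left it, along the tool's axes as they then stand; what a row does not reach is not made up. The controller multiplies each number of a shift by 2.5 cm and each number of a turn by 0.12 rad. A row lasts 1/10 s, in which the tool goes at most 50 mm and 8.59 degrees, less where a joint would pass 70% of its speed; a pose out of reach is approached as far as the arm can. A call with a number of a shift or a turn outside -1 to 1 is refused whole. A call with a gripper value outside its range is refused whole. OPENING is the closure, from 0 (fully open) to 1 (shut), set as the call begins (- or left out, the last holds). The fingers move at their own pace and stop on an object; FORCE is the grip in N (left out, the last holds). Time passes only in rows, so rows that do not move let the fingers close. It gives the time, the measured TCP pose, the force, the opening and the grip force at its end, in the units of the state.
- ctrl.state(): the state, without advancing time (a new reading comes with each control period).
- ctrl.read_camera(name): name is "scene" or "top" or "wrist"; returns (picture, depth): 420x560x3 uint8, red, green, blue; 420x560 float32, m along the optical axis (not along the pixel's ray), 0 where there is no reading.
- ctrl.camera_model(name): a dict with "fx", "fy", "cx", "cy" (pixels), "xyz" and "attitude" of the camera in the world. Camera axes: x right, y down, z forward; pixel columns grow to the right and rows downward; lengths in m; the calibration is good to about 2 mm. A picture is of the moment at which its call begins: read the wrist's pose just before it. camera_model takes no time and is no camera call; for the wrist camera it gives the pose at the moment of the call.
- ctrl.hand_in(): hands the job in; it is judged then, once.
Trained networks look in the newest picture that a camera, given by its name, has taken for a name from the list of things; names that differ only in an ending like _2 or _b are one class to them, and where a whole thing is asked for, a point or a joint stands for the part that bears it (a point fixed in the world has none). Each returns a list of dicts, best first, with "score" (0 to 1); they miss things now and then, are a little off and sometimes report something else, mostly with a low value. They report only what shows in the picture. A call takes as long as a camera call. They do not tell look-alikes from the thing itself.
- ctrl.search_frame(thing, camera): "point" ([column, row] as shares, 0 to 1, of the picture: columns of its width, rows of its height, amid what is visible of it).
- ctrl.outline_of(thing, camera): "pixels" (420x560 bool, what is visible of it) and "point" ([column, row] as shares, 0 to 1, of the picture: columns of its width, rows of its height, amid what is visible of it).
The state is a dict: "clock": time; "joint_pos": joint angles; "joint_vel": joint speeds; "effort": joint torques, N m; "position": TCP position; "ee_rot": TCP orientation; "contact_force": force on the tool from outside, world axes, zero at the start; "torque": the same for the moment, N m; "grip_width": finger opening in m; "gripper_force": force on a finger pad.
Only numpy, scipy, OpenCV 4.12 (cv2) and the standard library are available. Lean on these libraries where they do the work, as an engineer would, in place of code of your own. Each camera call takes 0.05 s, during which the arm holds its last target. There are 200 camera calls.

TASK

One of the three spring feet for the machine stand is worn out: with the fingertips press down each black pad by at least 5 mm and let it come back up, one after the other from the robot's left to its right, and feel which is the softest. Then push the red tag of the softest foot fully down, leave the other two tags up, and move clear. Only press and push, do not grip, lift or pull anything up; the glue bottle, offcut, screwdriver and jar around the feet stay where they are.

Things in the scene. Friction and masses are not known exactly. Their poses are not given: they have to be found in the camera images.
- mount_left: one of three alike plywood boards (140 x 76 x 24 mm) screwed to the bench about 200 mm apart, this one on the robot's left (+y). It carries a spring foot and, 72 mm from it on the side away from the robot, a red tag. Origin: under the centre of the round pad, on the bench; x axis points from the pad to the tag (board turned up to 20 degrees); z up
- pad_left (a point): top centre of the unpressed round black rubber pad (56 mm across) on the coil spring here, 62 mm above the bench; the point stays put when the pad moves. Pads go straight down 15 mm to a stop and spring back. All look alike, yield from about 1 N; 8 mm down they push back with about 4, 7.5 and 13 N; which stands where changes every time (rules name the pads spring_1_c0 to 3, order untold)
- tagtop_left (a point): centre of the top of this board's red plastic tag: a head 18 mm (along board x) x 36 mm (along board y) x 10 mm on a thin blade that slides down into a black guide; 63 to 66 mm above the bench when up, 44 mm when fully down; moves with the tag
- tag_left (a joint): how far this tag is pushed down, m: 0 to 0.003 at the start (up), 0.022 fully down with its head on the guide (negative: pulled out upward). It slides with about 4 N of friction and stays where it is left
- mount_middle: one of three alike plywood boards (140 x 76 x 24 mm) screwed to the bench about 200 mm apart, this one between the other two. It carries a spring foot and, 72 mm from it on the side away from the robot, a red tag. Origin: under the centre of the round pad, on the bench; x axis points from the pad to the tag (board turned up to 20 degrees); z up
- pad_middle (a point): top centre of the unpressed round black rubber pad (56 mm across) on the coil spring here, 62 mm above the bench; the point stays put when the pad moves. Pads go straight down 15 mm to a stop and spring back. All look alike, yield from about 1 N; 8 mm down they push back with about 4, 7.5 and 13 N; which stands where changes every time (rules name the pads spring_1_c0 to 3, order untold)
- tagtop_middle (a point): centre of the top of this board's red plastic tag: a head 18 mm (along board x) x 36 mm (along board y) x 10 mm on a thin blade that slides down into a black guide; 63 to 66 mm above the bench when up, 44 mm when fully down; moves with the tag
- tag_middle (a joint): how far this tag is pushed down, m: 0 to 0.003 at the start (up), 0.022 fully down with its head on the guide (negative: pulled out upward). It slides with about 4 N of friction and stays where it is left
- mount_right: one of three alike plywood boards (140 x 76 x 24 mm) screwed to the bench about 200 mm apart, this one on the robot's right (-y). It carries a spring foot and, 72 mm from it on the side away from the robot, a red tag. Origin: under the centre of the round pad, on the bench; x axis points from the pad to the tag (board turned up to 20 degrees); z up
- pad_right (a point): top centre of the unpressed round black rubber pad (56 mm across) on the coil spring here, 62 mm above the bench; the point stays put when the pad moves. Pads go straight down 15 mm to a stop and spring back. All look alike, yield from about 1 N; 8 mm down they push back with about 4, 7.5 and 13 N; which stands where changes every time (rules name the pads spring_1_c0 to 3, order untold)
- tagtop_right (a point): centre of the top of this board's red plastic tag: a head 18 mm (along board x) x 36 mm (along board y) x 10 mm on a thin blade that slides down into a black guide; 63 to 66 mm above the bench when up, 44 mm when fully down; moves with the tag
- tag_right (a joint): how far this tag is pushed down, m: 0 to 0.003 at the start (up), 0.022 fully down with its head on the guide (negative: pulled out upward). It slides with about 4 N of friction and stays where it is left
- glue: bystander: loose upright white glue bottle, 56 mm across, 150 mm tall; origin under its centre
- offcut: bystander: loose wood offcut, 50 x 120 x 40 mm (x, y, z); origin under its centre
- screwdriver: bystander: loose orange-handled screwdriver, about 200 mm long, lying beyond the feet, roughly across the robot's view; it may rock slightly; its long axis is its x, blade towards its +x
- screwjar: bystander: loose glass jar with a steel cap, 64 mm across, 80 mm tall; origin under its centre
Things that resemble listed ones, but are neither listed nor needed, are in the scene too. Leave any blue look-alike of the mount_right alone.

How it is judged:
On the way, in this order (a step that is already met when the one before it is completed fails the run):
1. the left pad is pressed down at least 4 mm (((horizontal distance between spring_1_c0 and mount_left below 0.03 m and height (world z) of spring_1_c0 below 0.052 m) or (horizontal distance between spring_2_c0 and mount_left below 0.03 m and height (world z) of spring_2_c0 below 0.052 m) or (horizontal distance between spring_3_c0 and mount_left below 0.03 m and height (world z) of spring_3_c0 below 0.052 m))), for 0.1 s.
2. then the middle pad is pressed down at least 4 mm (((horizontal distance between spring_1_c0 and mount_middle below 0.03 m and height (world z) of spring_1_c0 below 0.052 m) or (horizontal distance between spring_2_c0 and mount_middle below 0.03 m and height (world z) of spring_2_c0 below 0.052 m) or (horizontal distance between spring_3_c0 and mount_middle below 0.03 m and height (world z) of spring_3_c0 below 0.052 m))), for 0.1 s.
3. then the right pad is pressed down at least 4 mm (((horizontal distance between spring_1_c0 and mount_right below 0.03 m and height (world z) of spring_1_c0 below 0.052 m) or (horizontal distance between spring_2_c0 and mount_right below 0.03 m and height (world z) of spring_2_c0 below 0.052 m) or (horizontal distance between spring_3_c0 and mount_right below 0.03 m and height (world z) of spring_3_c0 below 0.052 m))), for 0.1 s.
4. then the tag beside the softest pad is pushed down (((horizontal distance between spring_2_c0 and mount_left below 0.03 m and value of joint tag_left above 0.018 m and value of joint each of tag_middle, tag_right below 0.008 m) or (horizontal distance between spring_2_c0 and mount_middle below 0.03 m and value of joint tag_middle above 0.018 m and value of joint each of tag_left, tag_right below 0.008 m) or (horizontal distance between spring_2_c0 and mount_right below 0.03 m and value of joint tag_right above 0.018 m and value of joint each of tag_left, tag_middle below 0.008 m))), for 0.2 s.
At the end, for the whole second after the job is handed in: the softest foot's tag is down at least 18 of its 22 mm, the other two tags are still up (less than 8 mm down), all pads have come back up to within 3 mm, and the bystanders are within 20 mm of where they began (((horizontal distance between spring_2_c0 and mount_left below 0.03 m and value of joint tag_left above 0.018 m and value of joint each of tag_middle, tag_right below 0.008 m) or (horizontal distance between spring_2_c0 and mount_middle below 0.03 m and value of joint tag_middle above 0.018 m and value of joint each of tag_left, tag_right below 0.008 m) or (horizontal distance between spring_2_c0 and mount_right below 0.03 m and value of joint tag_right above 0.018 m and value of joint each of tag_left, tag_middle below 0.008 m)) and height (world z) of each of spring_1_c0, spring_2_c0, spring_3_c0 above 0.053 m and distance of each of glue, offcut, screwdriver, screwjar from where it was at the start of the episode below 0.02 m); the robot touches nothing.
It fails at once if the tag of a foot that is not the softest is pushed down (8 mm or more) ((not (horizontal distance between spring_2_c0 and mount_left below 0.03 m) and value of joint tag_left above 0.008 m) or (not (horizontal distance between spring_2_c0 and mount_middle below 0.03 m) and value of joint tag_middle above 0.008 m) or (not (horizontal distance between spring_2_c0 and mount_right below 0.03 m) and value of joint tag_right above 0.008 m)).
It fails at once if a tag is pulled up out of its guide (more than 4 mm above its zero) (value of joint any of tag_left, tag_middle, tag_right below -0.004 m).
It fails at once if a bystander is shifted, lifted or carried by more than 20 mm (distance of any of glue, offcut, screwdriver, screwjar from where it was at the start of the episode above 0.02 m).
It also fails if it takes over 67 s, if anything falls off the work surface, if the arm or the gripper's body presses on something with over 40 N, if the wrist force passes 120 N, or if a joint passes its speed limit or range.

## Working session

There is one attempt and no reset: what is moved stays moved. The work goes in short steps, Python scripts to look and compute and a shell command to move; the robot and the scene stay as the last step left them, time stands still between calls to the robot, and variables do not carry over. Pictures are saved under pics/ and viewed, at most 10 in all, crops included, and the job is handed in when it is done.

```bash
mkdir -p pics; ls; cat > h.py <<'E'
import numpy as np, cv2
from scipy.spatial.transform import Rotation as R
from plant import ctrl
def cam(n):
    m=ctrl.camera_model(n); p,d=ctrl.read_camera(n); return m,p,d
def Rm(m):
    a=np.array(m["attitude"],float)
    return a if a.shape==(3,3) else R.from_euler('xyz',a).as_matrix()
def world(m,u,v,d):
    c=np.stack([(u-m['cx'])/m['fx']*d,(v-m['cy'])/m['fy']*d,d],-1)
    return c@Rm(m).T+np.array(m['xyz'])
def onplane(m,u,v,z):
    r=Rm(m)@np.array([(u-m['cx'])/m['fx'],(v-m['cy'])/m['fy'],1.]); o=np.array(m['xyz'])
    return o+r*(z-o[2])/r[2]
E
python3 - <<'E'
from h import *
print(ctrl.state())
for n in ('top','scene'):
    m,p,d=cam(n); print(n,m); cv2.imwrite(f'pics/{n}0.png',p[:,:,::-1])
    for t in ['pad_left','mount_left','tag_left','tagtop_left','mount_middle','glue','offcut','screwdriver','screwjar']:
        for r in ctrl.outline_of(t,n)[:6]:
            v,u=np.nonzero(r['pixels']&(d>0)); 
            w=world(m,u,v,d[v,u]); print(t,round(r['score'],2),np.round(np.array(r['point'])*[560,420]),np.round(np.median(w,0),3),np.round(w.max(0)-w.min(0),3), np.round(w[:,2].max(),3))
E
```

```text
pics
{'clock': 0.0, 'joint_pos': array([ 1.1903795 ,  0.33289327, -0.06470679,  1.46096691,  0.02163526,
        1.34989365, -0.08849306]), 'joint_vel': array([-0.00192522, -0.00131406,  0.00093053,  0.00085488,  0.00051434,
        0.00137553, -0.00023283]), 'effort': array([-4.91128435e-05, -6.25451231e+01,  4.87286272e-02, -3.91592360e+01,
        1.60174852e-02,  1.00434740e-02,  2.35576243e-05]), 'position': array([ 0.21874617, -0.58505895,  0.23049038]), 'ee_rot': array([-3.14013159e+00,  1.00365793e-04,  3.57859537e-01]), 'contact_force': array([-0.39796366, -0.11041986, -1.06057348]), 'torque': array([0.0327158 , 0.02488383, 0.00964911]), 'gripper_force': 0.0, 'grip_width': 0.08553277041865119}
top {'fx': 473.71492653917943, 'fy': 473.71492653917943, 'cx': 277.4265534076234, 'cy': 214.786063560172, 'xyz': array([ 0.33711503, -0.00756323,  1.41848257]), 'attitude': array([-3.03113774, -0.00680901, -1.56561352])}
pad_left 0.58 [207. 193.] [0.552 0.195 0.025] [0.147 0.1   0.074] 0.07
tag_left 0.66 [205. 181.] [0.58  0.195 0.063] [0.029 0.035 0.051] 0.07
tagtop_left 0.5 [352. 212
[... 815 characters left out ...]
 [0.566 0.21  0.026] [0.142 0.097 0.076] 0.07
mount_left 0.7 [319. 271.] [0.567 0.209 0.026] [0.139 0.094 0.072] 0.07
tagtop_left 0.62 [320. 276.] [0.571 0.211 0.026] [0.143 0.095 0.072] 0.07
tagtop_left 0.58 [320. 271.] [0.578 0.196 0.064] [0.039 0.035 0.048] 0.07
mount_middle 0.86 [281. 225.] [0.526 0.02  0.026] [0.142 0.08  0.071] 0.073
glue 0.68 [402. 293.] [0.49  0.416 0.098] [0.104 0.062 0.161] 0.157
offcut 0.63 [278. 307.] [0.721 0.176 0.041] [0.071 0.121 0.051] 0.05
offcut 0.39 [281. 226.] [0.526 0.02  0.026] [0.146 0.087 0.074] 0.073
screwdriver 0.6 [178. 240.] [ 0.732 -0.198  0.024] [0.028 0.108 0.03 ] 0.032
screwjar 0.75 [195. 166.] [ 0.52  -0.347  0.06 ] [0.101 0.12  0.093] 0.088
```

View pics/top0.png

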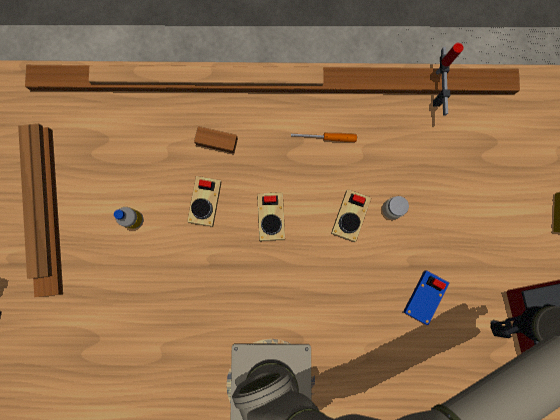

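```bash
python3 - <<'E'
from h import *
ms={}
for n in ('top','scene'):
    m,p,d=cam(n)
    v,u=np.mgrid[0:420,0:560]; w=world(m,u,v,np.where(d>0,d,np.nan))
    hsv=cv2.cvtColor(p,cv2.COLOR_RGB2HSV); H,S,V=[hsv[:,:,i].astype(int) for i in range(3)]
    inr=(w[...,0]>.38)&(w[...,0]<.66)&(abs(w[...,1])<.33)
    red=((H<8)|(H>172))&(S>120)&(V>60)&inr&(w[...,2]>.05)
    blk=(V<75)&inr&(w[...,2]>.052)&(w[...,2]<.075)
    for nm,k,z,amin in(('red',red,.064,15),('blk',blk,.062,150)):
        c,l,st,ce=cv2.connectedComponentsWithStats(k.astype(np.uint8))
        for i in range(1,c):
            if st[i,4]<amin: continue
            q=w[l==i]; print(n,nm,st[i],np.round(ce[i],1),'med',np.round(np.nanmedian(q,0),4),'plane',np.round(onplane(m,*ce[i],z),4))
E
```

```text
top red [199 180  13   7  73] [204.6 183. ] med [0.5785 0.1949 0.0641] plane [0.5788 0.1954 0.064 ]
top red [352 194  14  10  72] [358.6 198.5] med [ 0.5371 -0.2514  0.0637] plane [ 0.5363 -0.2505  0.064 ]
top red [264 196  13   6  74] [269.7 198.5] med [0.5336 0.0057 0.0656] plane [0.5345 0.0066 0.064 ]
top blk [191 199  19  18 273] [200.3 207.4] med [0.5086 0.2065 0.0618] plane [0.5077 0.2064 0.062 ]
top blk [341 213  19  19 278] [350.1 221.8] med [ 0.4681 -0.2252  0.0622] plane [ 0.4685 -0.2254  0.062 ]
top blk [262 215  19  18 275] [270.9 223.4] med [0.4632 0.0023 0.0623] plane [0.4624 0.0026 0.062 ]
scene red [207 175   9  10  54] [211.2 179.4] med [ 0.536  -0.2482  0.0642] plane [ 0.5354 -0.2495  0.064 ]
scene red [269 218  12  11  68] [274.7 223. ] med [0.534  0.0081 0.067 ] plane [0.5324 0.0063 0.064 ]
scene red [311 265  13  13  79] [316.8 270.9] med [0.5776 0.1965 0.0642] plane [0.5775 0.1962 0.064 ]
scene blk [224 163  17  15 202] [231.7 170.1] med [ 0.468  -0.2238  0.0629] plane [ 0.4675 -0.2247  0.062 ]
scene blk [280 199  18  17 225] [288.8 207.1] med [0.462  0.0036 0.0635] plane [0.4618 0.0034 0.062 ]
scene blk [326 247  19  19 270] [335.  255.7] med [0.5072 0.208  0.0632] plane [0.5068 0.2076 0.062 ]
```

The top picture shows the three boards with pads at pixels (200,207), (271,223) and (350,222). Their red tags are at (205,183), (270,198) and (359,198), and the blue look-alike is at (426,298). The two cameras agree, and the pad-to-tag distance comes out at 72 mm for each board. I'll shut the gripper, turn to yaw 0 and move off.

```bash
python3 -m pendant '{"offset":[[0,0,0],[0,0,0],[0,0,0],[1,-1,0],[1,-1,0],[1,-1,0],[1,-1,0],[1,-1,0]],"turn":[[0,0,1],[0,0,1],[0,0,0.98],[0,0,0],[0,0,0],[0,0,0],[0,0,0],[0,0,0]]}' 1 40
python3 -m pendant '{"offset":[[1,-1,0],[1,-1,0],[1,-1,0],[1,-1,0],[1,-1,0],[1,-1,0],[0.5,-1,0],[0,-1,0]],"turn":[[0,0,0],[0,0,0],[0,0,0],[0,0,0],[0,0,0],[0,0,0],[0,0,0],[0,0,0]]}'
```

```text
clock: 1.9
position: [0.3447, -0.4593, 0.2315]
ee_rot: [3.141, -0.0, 0.0]
contact_force: [0.4, -0.1, -0.5]
grip_width: -0.0001
gripper_force: 0.0
clock: 2.7
position: [0.5078, -0.2585, 0.231]
ee_rot: [-3.141, -0.0, 0.002]
contact_force: [0.0, -0.6, -0.3]
grip_width: 0.0001
gripper_force: 0.0
```

```bash
python3 -m pendant '{"offset":[[0,-1,0],[0,-1,0],[0,-1,0],[0,-1,0],[0,-1,0],[0,-1,0],[0,-1,0],[0,-1,0]],"turn":[[0,0,0],[0,0,0],[0,0,0],[0,0,0],[0,0,0],[0,0,0],[0,0,0],[0,0,0]]}'
python3 -m pendant '{"offset":[[0,-1,0],[0,-1,0],[0,-1,0],[0,-1,0],[0,-1,0],[0,-1,0],[0,-1,0],[0,-1,0]],"turn":[[0,0,0],[0,0,0],[0,0,0],[0,0,0],[0,0,0],[0,0,0],[0,0,0],[0,0,0]]}'
python3 -m pendant '{"offset":[[0,-1,0.5],[0,-1,1],[0,-0.6,1],[0,0,1],[0,0,1],[0,0,0.5],[0,0,0],[0,0,0]],"turn":[[0,0,0],[0,0,0],[0,0,0],[0,0,0],[0,0,0],[0,0,0],[0,0,0],[0,0,0]]}'
```

```text
clock: 3.5
position: [0.5062, -0.0594, 0.2315]
ee_rot: [3.141, -0.0, 0.0]
contact_force: [0.4, -0.2, 0.6]
grip_width: 0.0002
gripper_force: 0.0
clock: 4.3
position: [0.5062, 0.1406, 0.2315]
ee_rot: [3.141, -0.0, 0.0]
contact_force: [0.4, -0.2, -0.2]
grip_width: -0.0001
gripper_force: 0.0
clock: 5.1
position: [0.5067, 0.2048, 0.1072]
ee_rot: [-3.141, -0.001, -0.0]
contact_force: [-0.3, 0.6, 0.1]
grip_width: -0.0001
gripper_force: 0.0
```

```bash
python3 -m pendant '{"offset":[[0,-0.08,0.8],[0,0,0.6],[0,0,0],[0,0,0],[0,0,0]],"turn":[[0,0,0],[0,0,0],[0,0,0],[0,0,0],[0,0,0]]}'
python3 -m pendant '{"offset":[[0,0,0.3],[0,0,0.3],[0,0,0.15],[0,0,0],[0,0,0],[0,0,0],[0,0,0]],"turn":[[0,0,0],[0,0,0],[0,0,0],[0,0,0],[0,0,0],[0,0,0],[0,0,0]]}'
python3 -m pendant '{"offset":[[0,0,0],[0,0,0]],"turn":[[0,0,0],[0,0,0]]}'
```

```text
clock: 5.6
position: [0.5068, 0.2068, 0.0723]
ee_rot: [-3.141, -0.001, 0.0]
contact_force: [-0.2, 0.3, 0.7]
grip_width: -0.0001
gripper_force: 0.0
clock: 6.3
position: [0.5071, 0.2069, 0.0532]
ee_rot: [-3.141, -0.002, 0.0]
contact_force: [-0.3, -0.0, 8.6]
grip_width: 0.0001
gripper_force: 4.1
clock: 6.5
position: [0.5071, 0.2069, 0.0532]
ee_rot: [-3.141, -0.002, 0.0]
contact_force: [-0.0, -0.2, 8.1]
grip_width: 0.0
gripper_force: 4.1
```

Left pad: about 8.2 N at 8.8 mm, so it looks like the medium one. Next, the middle pad.

```bash
python3 -m pendant '{"offset":[[0,0,-0.6],[0,0,-1],[0,0,-1],[0,0,-0.4],[-0.5,1,0],[-0.5,1,0],[-0.5,1,0],[-0.3,1,0]],"turn":[[0,0,0],[0,0,0],[0,0,0],[0,0,0],[0,0,0],[0,0,0],[0,0,0],[0,0,0]]}'
python3 -m pendant '{"offset":[[0,1,0],[0,1,0],[0,1,0],[0,1,0],[0,0.1,0],[0,0,0],[0,0,0]],"turn":[[0,0,0],[0,0,0],[0,0,0],[0,0,0],[0,0,0],[0,0,0],[0,0,0]]}'
```

```text
clock: 7.3
position: [0.4599, 0.1055, 0.1271]
ee_rot: [3.141, 0.001, 0.0]
contact_force: [0.9, -0.4, -0.5]
grip_width: 0.0002
gripper_force: 0.0
clock: 8.0
position: [0.4611, 0.0051, 0.1274]
ee_rot: [-3.141, 0.0, 0.001]
contact_force: [-0.5, 0.8, 0.3]
grip_width: 0.0001
gripper_force: 0.0
```

```bash
python3 -m pendant '{"offset":[[0.04,0.08,1],[0,0,0.8],[0,0,0.4],[0,0,0],[0,0,0]],"turn":[[0,0,0],[0,0,0],[0,0,0],[0,0,0],[0,0,0]]}'
python3 -m pendant '{"offset":[[0,0,0.3],[0,0,0.3],[0,0,0.15],[0,0,0],[0,0,0],[0,0,0],[0,0,0]],"turn":[[0,0,0],[0,0,0],[0,0,0],[0,0,0],[0,0,0],[0,0,0],[0,0,0]]}'
python3 -m pendant '{"offset":[[0,0,0],[0,0,0]],"turn":[[0,0,0],[0,0,0]]}'
```

```text
clock: 8.5
position: [0.4626, 0.0027, 0.0731]
ee_rot: [-3.141, -0.0, 0.001]
contact_force: [0.0, 1.0, -0.7]
grip_width: 0.0002
gripper_force: 0.0
clock: 9.2
position: [0.4634, 0.0022, 0.0547]
ee_rot: [3.141, -0.002, 0.0]
contact_force: [-2.0, 0.1, 11.5]
grip_width: 0.0
gripper_force: 5.9
clock: 9.4
position: [0.4634, 0.0022, 0.0548]
ee_rot: [3.141, -0.002, 0.0]
contact_force: [-1.3, 0.8, 12.5]
grip_width: 0.0
gripper_force: 5.9
```

The middle pad is the stiff one: 12 N at 7.2 mm. Next, the right pad.

```bash
python3 -m pendant '{"offset":[[0,0,-0.6],[0,0,-1],[0,0,-1],[0,0,-0.4],[0.2,1,0],[0,1,0],[0,1,0],[0,1,0]],"turn":[[0,0,0],[0,0,0],[0,0,0],[0,0,0],[0,0,0],[0,0,0],[0,0,0],[0,0,0]]}'
python3 -m pendant '{"offset":[[0,1,0],[0,1,0],[0,1,0],[0,1,0],[0,1,0],[0,0.1,0],[0,0,0],[0,0,0]],"turn":[[0,0,0],[0,0,0],[0,0,0],[0,0,0],[0,0,0],[0,0,0],[0,0,0],[0,0,0]]}'
```

```text
clock: 10.2
position: [0.4669, -0.0989, 0.128]
ee_rot: [3.141, 0.001, 0.0]
contact_force: [-0.2, -0.1, 0.6]
grip_width: 0.0002
gripper_force: 0.0
clock: 11.0
position: [0.4673, -0.2242, 0.1283]
ee_rot: [-3.141, 0.001, 0.001]
contact_force: [-0.0, 0.6, -0.7]
grip_width: 0.0002
gripper_force: 0.0
```

```bash
python3 -m pendant '{"offset":[[0.02,0,1],[0,0,0.8],[0,0,0.4],[0,0,0],[0,0,0]],"turn":[[0,0,0],[0,0,0],[0,0,0],[0,0,0],[0,0,0]]}'
python3 -m pendant '{"offset":[[0,0,0.3],[0,0,0.3],[0,0,0.15],[0,0,0],[0,0,0],[0,0,0],[0,0,0]],"turn":[[0,0,0],[0,0,0],[0,0,0],[0,0,0],[0,0,0],[0,0,0],[0,0,0]]}'
python3 -m pendant '{"offset":[[0,0,0],[0,0,0]],"turn":[[0,0,0],[0,0,0]]}'
```

```text
clock: 11.5
position: [0.4683, -0.225, 0.0745]
ee_rot: [3.141, -0.001, 0.001]
contact_force: [-0.2, -0.3, 0.9]
grip_width: 0.0002
gripper_force: 0.0
clock: 12.2
position: [0.4682, -0.2255, 0.0555]
ee_rot: [3.141, -0.001, 0.0]
contact_force: [2.5, -0.6, 4.5]
grip_width: -0.0001
gripper_force: 1.6
clock: 12.4
position: [0.4681, -0.2255, 0.0553]
ee_rot: [3.141, -0.001, 0.0]
contact_force: [3.3, 0.4, 3.8]
grip_width: -0.0003
gripper_force: 1.7
```

```bash
python3 -m pendant '{"offset":[[0,0,0.12],[0,0,0],[0,0,0],[0,0,0]],"turn":[[0,0,0],[0,0,0],[0,0,0],[0,0,0]]}'
python3 -m pendant '{"offset":[[0,0,0],[0,0,0]],"turn":[[0,0,0],[0,0,0]]}'
```

```text
clock: 12.8
position: [0.468, -0.2255, 0.0522]
ee_rot: [3.141, -0.0, 0.0]
contact_force: [2.8, -1.8, 3.8]
grip_width: -0.0001
gripper_force: 2.2
clock: 13.0
position: [0.468, -0.2255, 0.0522]
ee_rot: [3.141, -0.0, 0.0]
contact_force: [3.8, -1.2, 4.6]
grip_width: -0.0003
gripper_force: 2.2
```

The right pad is the softest: about 4.4 N at 9.8 mm. Next I'll go over its tag at (0.536, -0.250).

```bash
python3 -m pendant '{"offset":[[0,0,-0.6],[0,0,-1],[0,0,-0.6],[1,0.5,0],[1,0.48,0],[0.72,0,0],[0,0,0],[0,0,0]],"turn":[[0,0,0],[0,0,0],[0,0,0],[0,0,0],[0,0,0],[0,0,0],[0,0,0],[0,0,0]]}'
python3 - <<'E'
from h import *
m,p,d=cam('wrist'); cv2.imwrite('pics/w1.png',p[:,:,::-1]); print(ctrl.state()['position'])
m,p,d=cam('top'); cv2.imwrite('pics/t1.png',cv2.resize(p[150:270,140:430,::-1],None,fx=2.7,fy=2.7))
E
```

```text
clock: 13.8
position: [0.5345, -0.2492, 0.1058]
ee_rot: [-3.14, 0.003, 0.001]
contact_force: [0.4, 0.1, -0.1]
grip_width: -0.0002
gripper_force: 0.0
[ 0.53437612 -0.24947412  0.10614239]
```

View pics/w1.png

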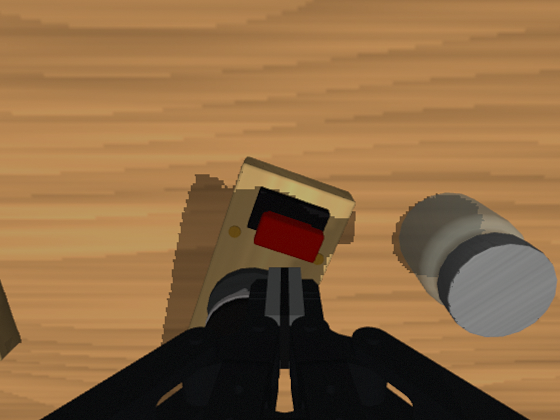

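The wrist view shows the red head of the right tag at about (289,236), just beyond the fingertips at (285,270). That offset fits the height difference, so I'll push down.

```bash
python3 -m pendant '{"offset":[[0.06,0,1],[0,0,0.5],[0,0,0.3],[0,0,0.3],[0,0,0.3],[0,0,0.15],[0,0,0],[0,0,0]],"turn":[[0,0,0],[0,0,0],[0,0,0],[0,0,0],[0,0,0],[0,0,0],[0,0,0],[0,0,0]]}'
python3 -m pendant '{"offset":[[0,0,0],[0,0,0]],"turn":[[0,0,0],[0,0,0]]}'
```

```text
clock: 14.7
position: [0.5373, -0.25, 0.044]
ee_rot: [3.141, 0.0, 0.0]
contact_force: [-5.4, 1.1, 8.4]
grip_width: 0.0001
gripper_force: 4.4
clock: 14.9
position: [0.5373, -0.25, 0.044]
ee_rot: [3.141, -0.0, 0.0]
contact_force: [-4.6, 2.5, 7.9]
grip_width: 0.0003
gripper_force: 4.3
```

Fully down at 0.044. One more small push, then I'll lift clear and check.

```bash
python3 -m pendant '{"offset":[[0,0,0.1],[0,0,0],[0,0,0],[0,0,-0.5],[0,0,-1],[0,0,-1],[0,0,-1],[0,0,-1]],"turn":[[0,0,0],[0,0,0],[0,0,0],[0,0,0],[0,0,0],[0,0,0],[0,0,0],[0,0,0]]}'
python3 -m pendant '{"offset":[[-0.5,-1,-1],[-0.5,-1,-1],[-0.5,-1,0],[-0.5,-1,0],[0,-1,0],[0,0,0],[0,0,0]],"turn":[[0,0,0],[0,0,0],[0,0,0],[0,0,0],[0,0,0],[0,0,0],[0,0,0]]}'
python3 - <<'E'
from h import *
for n in('scene','top'):
    m,p,d=cam(n)
    v,u=np.mgrid[0:420,0:560]; w=world(m,u,v,np.where(d>0,d,np.nan))
    hsv=cv2.cvtColor(p,cv2.COLOR_RGB2HSV); H,S,V=[hsv[:,:,i].astype(int) for i in range(3)]
    red=((H<8)|(H>172))&(S>120)&(V>60)&(w[...,0]>.38)&(w[...,0]<.66)&(abs(w[...,1])<.33)&(w[...,2]>.03)
    c,l,st,ce=cv2.connectedComponentsWithStats(red.astype(np.uint8))
    for i in range(1,c):
        if st[i,4]>15: print(n,np.round(np.nanmedian(w[l==i],0),4))
    for x,y in((.507,.207),(.462,.003),(.468,-.225)):
        k=np.hypot(w[...,0]-x,w[...,1]-y)<.02; print('pad z',np.round(np.nanmedian(w[k][:,2]),4))
cv2.imwrite('pics/t2.png',p[:,:,::-1])
E
```

```text
clock: 15.7
position: [0.5377, -0.2499, 0.1546]
ee_rot: [3.141, -0.001, 0.0]
contact_force: [0.1, -0.0, 0.2]
grip_width: -0.0003
gripper_force: 0.0
clock: 16.4
position: [0.4877, -0.1248, 0.2037]
ee_rot: [3.141, -0.001, 0.001]
contact_force: [-0.3, -1.5, 0.7]
grip_width: 0.0004
gripper_force: 0.0
scene [ 0.5354 -0.2483  0.0454]
scene [0.5338 0.0097 0.067 ]
scene [0.5773 0.1967 0.0645]
pad z 0.0633
pad z 0.0634
pad z 0.0632
top [0.5785 0.1948 0.0635]
top [0.5333 0.0071 0.066 ]
pad z 0.0623
pad z 0.0626
pad z nan
  return np.nanmean(a, axis, out=out, keepdims=keepdims)
```

View pics/t2.png

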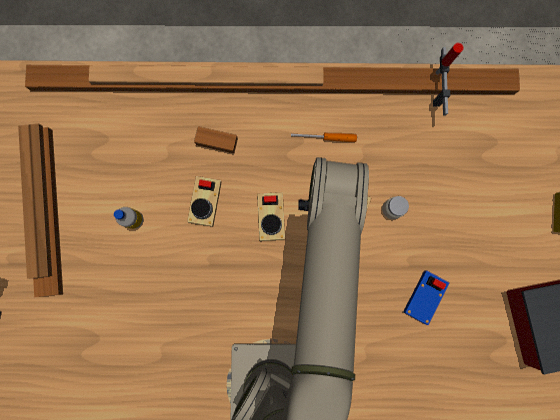

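The right tag is down (top at 0.045), the left (205,184) and middle (270,199) tags are up, and all three pads are back at about 62 mm. The glue, offcut, screwdriver and jar haven't moved and the arm is clear, so I'm handing in.

```bash
python3 -c "from plant import ctrl; print(ctrl.hand_in())"
```

```text
the job is handed in; nothing more can be done
None
```

The softest foot was the right one (about 4.4 N at 9.8 mm down); I pushed its tag fully down, the other two tags are still up, the bystanders haven't moved, and the job is handed in.

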